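# Add a power board to the stack in the covered magazine

### The arm

A 7-joint arm with a two-finger parallel gripper is mounted at the origin on the work surface. World frame = base frame: x ahead of the robot, y to its left, z up, the work surface at z = 0. Lengths are in m, angles in rad, forces in N, time in s.
With the tool pointing down it reaches from about 0.4 to 0.9 m from the base axis. Payload 5.6 kg.
Tool frame: the origin (TCP) lies at the very end of the fingers, on their centre line; the grasp point (between the pads) lies r.grip_point_offset behind it (r.grip_point_offset is the distance from the TCP to the grasp point, in m); z points along the fingers, x is the direction in which the jaws open and shut, and the axes are right-handed (so a half turn about z gives the same grasp; the last joint's range is limited). The gripper opens to 92 mm and grips with 3 to 60 N. Pads are 20 mm wide; open, the fingers measure 128 mm over their backs; the gripper's body (75 mm by 189 mm) begins 69 mm behind the grasp point.
Start: joints at [-1.299, 0.468, -0.012, 1.603, 0.006, 1.071, -0.056], TCP at [0.201, 0.618, 0.215] pointing down, gripper open.
Joint ranges: [-2.53, 2.53], [-0.31, 2.02], [-1.57, 1.55], [0.28, 2.44], [-1.29, 4.43], [0.15, 1.84], [-2.92, 2.92]. Speed limits (rad/s): [2.57, 2.57, 3.14, 3.14, 3.14, 3.14, 3.14].

### API

Orientations are given as a rotation vector (axis times angle).
In Python, from plant import r gives the robot as it stands.
- The arm moves only by the tool step_arm, never from a script. Its argument "rows" is a list of rows, each a list of 3 entries, a list of its own where there are three numbers: the shift along the tool's x, y, z in m, then the turn about the tool's z in units of 5 degrees (1.0 is 5 degrees), then the opening, from -1 (shut) to 1 (fully open), so that 0 is half open. In form: [[[tx, ty, tz], turn, grip], ...]. A call has 1 to 8 rows; each row shifts and turns the commanded pose from where the row before left it, along the tool's axes as they then stand; what a row does not reach is not made up. A row lasts 1/10 s, in which the tool goes at most 50 mm and 8.59 degrees, less where a joint would pass 70% of its speed; a pose out of reach is approached as far as the arm can. A call is refused whole if a number of a shift passes 0.05 or a number of a turn 1, either way. A call with a gripper value outside its range is refused whole. The fingers move at their own pace and stop on an object; "force" is the grip in N (left out, the last holds). Time passes only in rows, so rows that do not move let the fingers close. It gives the time, the measured TCP pose, the force and the opening at its end, in the units of the state.
- r.state(): the state, without advancing time (a new reading comes with each control period).
- r.get_image(name): name is "scene" or "side" or "wrist"; returns a dict with "color" (400x640x3 uint8, red, green, blue), "camera_matrix" (3x3 intrinsics, pixels), "position" and "rotation" of the camera in the world; the wrist camera has in their place "hand_eye" (4x4, takes a point from camera to tool coordinates, whose origin is the TCP and whose axes are the tool frame's). Camera axes: x right, y down, z forward; pixel columns grow to the right and rows downward; lengths in m; the calibration is good to about 2 mm. A picture is of the moment at which its call begins: read the wrist's pose just before it. There is no depth.
- r.finish_job(): hands the job in, once; it reports no verdict.
Trained networks look in a picture, given as the dict that the camera call returned (one of the last four; its "shot" number tells which), for a name from the list of things; names that differ only in an ending like _2 or _b are one class to them, and where a whole thing is asked for, a point or a joint stands for the part that bears it (a point fixed in the world has none). Each returns a list of dicts, best first, with "conf" (0 to 1); they miss things now and then, are a little off and sometimes report something else, mostly with a low value. They report only what shows in the picture. A call takes as long as a camera call. They do not tell look-alikes from the thing itself.
- r.spot_in(target, picture): "position" ([column, row] in pixels, amid what is visible of it).
- r.tip_of(target, picture): "position" ([column, row] in pixels: a listed point, or the origin of a listed thing).
The state is a dict: "time": time; "joint_positions": joint angles; "qvel": joint speeds; "joint_torque": joint torques, N m; "eef_pos": TCP position; "eef_rot": TCP orientation; "ft_force": force on the tool from outside, world axes, zero at the start; "wrist_torque": the same for the moment, N m; "gripper_width": opening from 0.0 (shut) to 1.0 (fully open).
Only numpy, scipy, OpenCV 4.12 (cv2) and the standard library are available. Lean on these libraries where they do the work, as an engineer would, in place of code of your own. Each camera call takes 0.05 s, during which the arm holds its last target.

### The job

Put the green power board with the finned heat sink on top of the pile of boards in the grey magazine. Slide the magazine's blue cover fully open first; if it will not budge it is latched, so press the red release button all the way down and try again. Nobody knows how high the pile stands: lower the board gently until you feel it touch, let go only then, leave it lying level and square with the magazine and the cover open, and do not disturb the other things on the bench.

Things in the scene. Friction and masses are not known exactly. Their poses are not given: they have to be found in the camera images.
- module: Loose power board, 0.28 kg. Green plate 130 (x) x 100 (y) x 3 mm on four brass legs (10 mm thick, 38 mm long, at x +-49, y +-34). Centred on top, an aluminium finned heat sink 40 (x) x 60 (y) x 32 mm: grip it across the 40 mm, fingers closing along x. Origin: centre underneath, level with the leg ends; z up. Plate's top at z 41, sink's top at z 73 mm. A half turn about z makes no difference.
- module_top (a point): Centre of the top of the loose board's heat sink, 73 mm above its leg ends. Beside the gripped faces the plate is clear within 11 mm of its x axis; farther out in y, at x = -50, stand two black capacitors 14 mm high.
- magazine: Fixed grey open-topped box 170 (x) x 140 (y) mm, walls 8 mm, inside 154 x 124 mm, rim 160 mm high. Origin: centre of its underside on the bench; z up. Rails carry its cover out to y = +214 mm. On its -x side a black latch housing, 125 mm high, reaches to x = -145 mm.
- magazine_rim (a point): Centre of the magazine's mouth, 160 mm above the bench. Below it stands a pile of boards like the loose one, centred and square with the magazine, on springy foam that gives about 1 mm per 4 N. Its top board's upper face is anywhere 45 to 88 mm above the bench, hidden while the cover is shut. The next board's legs stand on that face, beside the heat sink.
- cover (a joint): Blue sliding cover, m: 0 shut, grows along the magazine's +y, 0.145 fully open at its stop. Needs about 2 N and stays where left. A hidden latch may or may not hold it shut (it then gives only 2 to 3 mm). Plate 6 mm thick, its top 168 mm above the bench.
- cover_handle (a point): Centre of the top face of the black grip bar on the cover, 208 mm above the bench. The bar is 60 mm along the magazine's x, 16 mm along its y, 40 mm high. It moves with the cover.
- release_top (a point): Centre of the top of the red release button, 32 mm across, 148 mm above the bench when up. Press straight down 12 mm to its stop: spring 1.5 N at first, 4.5 N at the stop, 1 N more if the latch is engaged; it rises again by itself. One full press frees the latch for good; if already free, nothing happens.
- meter: Bystander: orange and grey multimeter lying flat, 150 x 80 x 38 mm, origin at the centre of its underside.
- tape: Bystander: roll of black tape lying flat, 84 mm across, 20 mm high, origin at the centre of its underside.
- bare_board: Bystander: bare green board lying flat on the bench, no legs, no heat sink, 130 x 100 x 4 mm; not the one wanted. Origin at the centre of its underside.
- frame_strut: Bystander: flat black frame arm 190 x 48 x 5 mm, origin at the centre of its underside.
- flux: Bystander: small white bottle with a red cap, 44 mm across, 110 mm high, standing; origin at the centre of its underside.
There are look-alikes about, which are no part of the job. Of the things like the module, leave any that is orange; of the rest the smaller one is meant.

How it is judged:
By the outcome, as a careful person would: the job done as asked, in the order asked, and still so for the second after the job is handed in, with the robot touching nothing.
It also fails if it takes over 72 s, if anything falls off the work surface, if the arm or the gripper's body presses on something with over 40 N, if the wrist force passes 120 N, or if a joint passes its speed limit or range.

## Working session

There is one attempt and no reset: what is moved stays moved. The work goes in short steps, Python scripts to look and compute and a tool call to move; the robot and the scene stay as the last step left them, time stands still between calls to the robot, and variables do not carry over. Pictures are saved under pics/ and viewed, and the job is handed in when it is done.

Besides the shell and the picture viewer there is one more tool, called after "Call:" as name([rows], argument=value, ...), one row to a line, values as JSON. step_arm: Moves the arm, as the interface text tells. Its arguments: {"type":"object","properties":{"rows":{"type":"array","items":{"type":"array"}},"force":{"type":"number"}},"required":["rows"]}

```bash
mkdir -p pics; ls; cat > h.py <<'E'
import numpy as np, cv2
from scipy.spatial.transform import Rotation as R
from plant import r
def cam(im, st=None):
    K=np.array(im["camera_matrix"])
    if "hand_eye" in im:
        H=np.array(im["hand_eye"]); Rt=R.from_rotvec(st["eef_rot"]).as_matrix()
        return K, Rt@H[:3,3]+np.array(st["eef_pos"]), Rt@H[:3,:3]
    Ro=np.array(im["rotation"])
    if Ro.shape!=(3,3): Ro=R.from_rotvec(Ro).as_matrix()
    return K,np.array(im["position"]),Ro
def at_z(px,z,c):
    K,p,Ro=c; d=Ro@np.linalg.solve(K,[px[0],px[1],1.]); return p+d*(z-p[2])/d[2]
def proj(P,c):
    K,p,Ro=c; q=K@(Ro.T@(np.array(P)-p)); return q[:2]/q[2]
def tri(obs):
    A=np.zeros((3,3));b=np.zeros(3)
    for px,c in obs:
        K,p,Ro=c; d=Ro@np.linalg.solve(K,[px[0],px[1],1.]); d/=np.linalg.norm(d); M=np.eye(3)-np.outer(d,d); A+=M;b+=M@p
    return np.linalg.solve(A,b)
def save(im,n): cv2.imwrite(f"pics/{n}.png",im["color"][:,:,::-1])
E
python3 - <<'E'
from h import *
np.set_printoptions(precision=4,suppress=True)
print(r.grip_point_offset,r.state())
for n in ["scene","side"]:
    im=r.get_image(n); save(im,n+"0"); c=cam(im); print(n,c)
    for t in ["module","module_top","magazine","magazine_rim","cover_handle","release_top"]:
        print(t,[(np.round(d["position"],1),round(d["conf"],2)) for d in r.tip_of(t,im)])
E
```

```text
pics
0.0187 {'time': 0.0, 'joint_positions': array([-1.299 ,  0.4683, -0.0116,  1.6036,  0.006 ,  1.0714, -0.0563]), 'qvel': array([-0.0001,  0.001 , -0.0002,  0.0013, -0.0004,  0.0007, -0.0006]), 'joint_torque': array([ -0.0005, -52.0571,  -0.0126, -24.3745,  -0.0566,   0.0174,
         0.0002]), 'eef_pos': array([0.2011, 0.6175, 0.2137]), 'eef_rot': array([ 2.5413,  1.8451, -0.0021]), 'ft_force': array([-0.8299,  0.3297, -0.4448]), 'wrist_torque': array([ 0.0014, -0.0325, -0.0308]), 'gripper_width': 1.0019722041026375}
scene (array([[385.4869,   0.    , 316.7441],
       [  0.    , 385.4869, 207.4125],
       [  0.    ,   0.    ,   1.    ]]), array([ 1.217 , -0.2023,  0.8609]), array([[ 0.2748,  0.6558, -0.7031],
       [ 0.9613, -0.2014,  0.1879],
       [-0.0184, -0.7275, -0.6858]]))
module [(array([287.7, 217.4]), 0.69), (array([194.6, 208.9]), 0.66), (array([243.7, 258.1]), 0.58)]
module_top [(array([188.1, 181.2]), 0.73), (array([236.3, 242.8]), 0.64), (array([287.2, 196.8]), 0.59)]
magazine [(array([352.5, 264.6]), 0.87)]
magazine_rim [(array([347.2, 224.2]), 0.84), (array([387.9, 330.6]), 0.22)]
cover_handle [(array([349.4, 211.4]), 0.64), (array([243.3, 258.8]), 0.27)]
release_top [(array([343.5, 195.6]), 0.56)]
side (array([[377.5663,   0.    , 321.8075],
       [  0.    , 377.5663, 205.0525],
       [  0.    ,   0.    ,   1.    ]]), array([-0.0487, -0.6306,  1.1212]), array([[ 0.7509, -0.5013,  0.4299],
       [-0.6603, -0.5833,  0.4731],
       [ 0.0136, -0.6392, -0.7689]]))
module [(array([296.1, 261.3]), 0.97), (array([353.5, 273.6]), 0.81), (array([320.7, 348.2]), 0.81), (array([322.5, 163.8]), 0.48)]
module_top [(array([319.3, 334.5]), 0.82), (array([358.1, 261.8]), 0.64)]
magazine [(array([323.2, 206.5]), 0.89)]
magazine_rim [(array([321.3, 179.6]), 0.6)]
cover_handle [(array([324.2, 166.6]), 0.87)]
release_top [(array([292.2, 194.1]), 0.41)]
```

View pics/scene0.png

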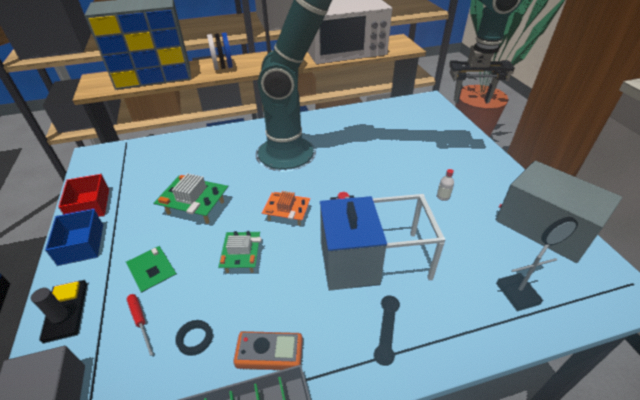

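View pics/side0.png

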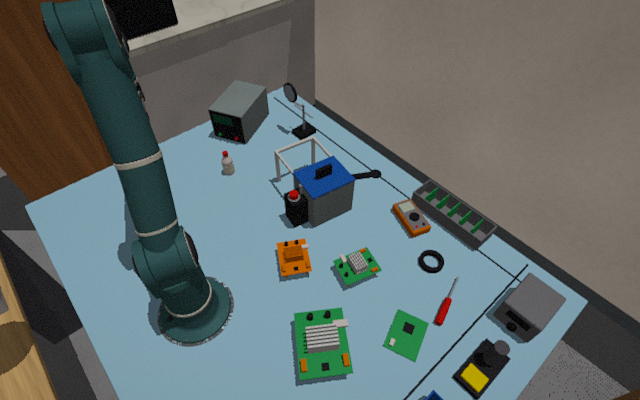

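The wanted module is the smaller green one: scene (240,250), side (357,265). The larger green board is at scene (190,195) and the orange one at (287,207). The cover is shut, with its rails to the right (+y) in the scene view. Next I compute positions.

```bash
python3 - <<'E'
from h import *
np.set_printoptions(precision=4,suppress=True)
a=r.get_image("scene"); b=r.get_image("side"); ca,cb=cam(a),cam(b)
import json
for t,pa,pb,z in [("mod",(243.7,258.1),(353.5,273.6),0),("modtop",(236.3,242.8),(358.1,261.8),.073),("mag",(352.5,264.6),(323.2,206.5),0),("rim",(347.2,224.2),(321.3,179.6),.16),("handle",(349.4,211.4),(324.2,166.6),.208),("rel",(343.5,195.6),(292.2,194.1),.148)]:
    print(t,at_z(pa,z,ca),at_z(pb,z,cb),tri([(pa,ca),(pb,cb)]))
for im,n,(x0,y0,x1,y1) in [(a,"sc",(210,160,460,310)),(b,"sd",(260,120,400,300))]:
    cr=im["color"][y0:y1,x0:x1,::-1]; s=3.2 if n=="sc" else 3.3
    cv2.imwrite(f"pics/{n}1.png",cv2.resize(cr,None,fx=s,fy=s,interpolation=cv2.INTER_CUBIC))
for t in ["flux","tape","meter","frame_strut","bare_board"]:
  for im,c in((a,ca),(b,cb)):
    print(t,[(np.round(at_z(d["position"],0,c),3),round(d["conf"],2)) for d in r.tip_of(t,im)])
E
```

```text
mod [ 0.4768 -0.2252  0.    ] [ 0.4612 -0.235   0.    ] [ 0.4667 -0.2279 -0.013 ]
modtop [ 0.4802 -0.2351  0.073 ] [ 0.4692 -0.2398  0.073 ] [ 0.4731 -0.2361  0.065 ]
mag [0.589  0.0652 0.    ] [0.5775 0.0504 0.    ] [ 0.5838  0.0632 -0.0109]
rim [0.5806 0.0464 0.16  ] [0.564  0.0492 0.16  ] [0.5699 0.0527 0.1502]
handle [0.5847 0.0488 0.208 ] [0.5816 0.055  0.208 ] [0.5818 0.0522 0.207 ]
rel [0.462  0.0774 0.148 ] [0.4507 0.0711 0.148 ] [0.4548 0.0788 0.1402]
flux [(array([ 0.412,  0.442, -0.   ]), 0.65)]
flux [(array([0.408, 0.471, 0.   ]), 0.81)]
tape [(array([ 0.685, -0.371,  0.   ]), 0.61)]
tape [(array([ 0.684, -0.373,  0.   ]), 0.67)]
meter [(array([ 0.781, -0.207,  0.   ]), 0.76)]
meter [(array([ 0.784, -0.217,  0.   ]), 0.67)]
frame_strut [(array([0.803, 0.087, 0.   ]), 0.66)]
frame_strut [(array([0.803, 0.067, 0.   ]), 0.63)]
bare_board [(array([ 0.435, -0.482,  0.   ]), 0.67)]
bare_board [(array([ 0.435, -0.485,  0.   ]), 0.69), (array([0.412, 0.459, 0.   ]), 0.49), (array([0.806, 0.081, 0.   ]), 0.26)]
```

View pics/sc1.png

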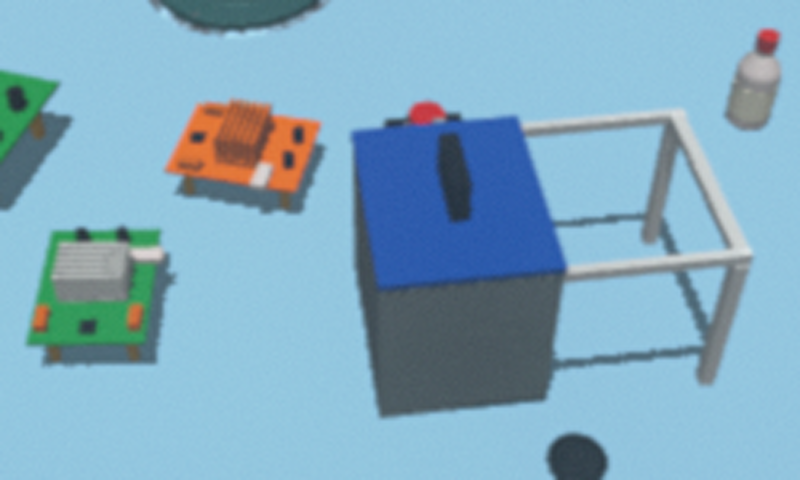

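View pics/sd1.png

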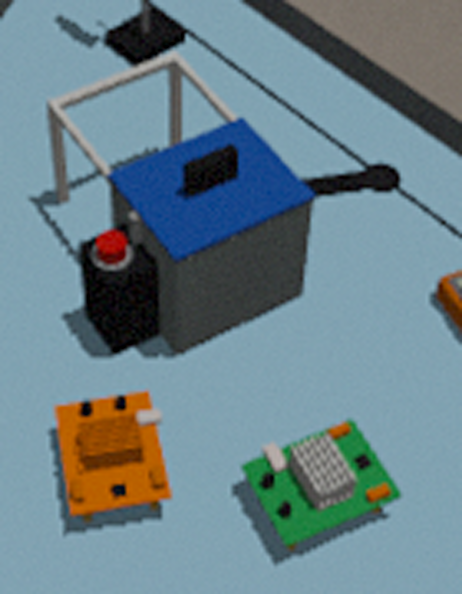

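```bash
python3 - <<'E'
from h import *
from scipy.optimize import least_squares
np.set_printoptions(precision=4,suppress=True)
a=r.get_image("scene"); b=r.get_image("side"); ca,cb=cam(a),cam(b)
S=lambda L,s,o:np.array(L)/s+np.array(o)-0.5+0.5/s
def fit(pa,pb,z,hx,hy):
    # order: (-x,-y),(-x,+y),(+x,+y),(+x,-y)
    C=np.array([[-hx,-hy],[-hx,hy],[hx,hy],[hx,-hy]])
    def res(p,full=False):
        c,s=np.cos(p[2]),np.sin(p[2]); o=[]
        for q,(x,y) in enumerate(C):
            P=[p[0]+c*x-s*y,p[1]+s*x+c*y,z]
            o+=[*(proj(P,ca)-pa[q]),*(proj(P,cb)-pb[q])]
        return np.array(o)
    f=least_squares(res,[.5,0,0]); print(f.x,np.degrees(f.x[2])); print(f.fun.reshape(4,4))
    for p_,c in((pa,ca),(pb,cb)):
        W=np.array([at_z(q,z,c)[:2] for q in p_]); print(W.mean(0),[np.linalg.norm(W[i]-W[i-1]).round(3) for i in range(4)], np.degrees(np.arctan2(*(W[3]-W[0]+W[2]-W[1])[::-1])))
o1=(210,160);o2=(260,120)
print("mag");fit(S([(352,131),(516,117),(565,269),(378,288)],3.2,o1),S([(180,258),(110,175),(240,120),(314,197)],3.3,o2),.168,.085,.07)
print("mod");fit(S([(50,231),(161,229),(157,344),(28,345)],3.2,o1),S([(290,545),(243,462),(350,420),(400,494)],3.3,o2),.041,.065,.05)
E
```

```text
mag
[ 0.5796  0.055  -0.162 ] -9.280734439887842
[[-0.8499  0.443  -0.9914 -0.4436]
 [-0.5049  0.0454 -0.2951 -0.8465]
 [-0.2797 -0.2825  0.5568 -1.2107]
 [-0.2817 -0.2727  0.0185 -1.1044]]
[0.5799 0.0562] [np.float64(0.172), np.float64(0.139), np.float64(0.171), np.float64(0.14)] -9.758740182092346
[0.577  0.0513] [np.float64(0.165), np.float64(0.139), np.float64(0.166), np.float64(0.14)] -9.475565556760348
mod
[ 0.4753 -0.2296 -0.2462] -14.108176277912593
[[-0.0271  0.4987 -0.7896 -0.7378]
 [-0.4324 -0.1144 -1.4352  0.154 ]
 [-2.8623 -0.6082 -0.4178 -1.8329]
 [ 0.0182  0.4681  0.3706 -1.437 ]]
[ 0.4756 -0.2275] [np.float64(0.13), np.float64(0.102), np.float64(0.132), np.float64(0.108)] -12.699521808562983
[ 0.474  -0.2334] [np.float64(0.125), np.float64(0.102), np.float64(0.123), np.float64(0.097)] -15.498501280360404
```

```bash
cat >> h.py <<'E'
def goto(P,yaw=None):
    """yaw deg of tool x; prints shift in present tool axes (after turn too)"""
    st=r.state(); Rt=R.from_rotvec(st["eef_rot"]).as_matrix(); p=np.array(st["eef_pos"])
    y0=np.degrees(np.arctan2(Rt[1,0],Rt[0,0])); d=np.array(P)-p
    print("t",round(st["time"],2),"pos",p.round(4),"yaw",y0.round(2),"tilt",np.degrees(np.arccos(-Rt[2,2])).round(2),"F",np.round(st["ft_force"],2),"w",round(st["gripper_width"],3))
    print("shift now-axes",(Rt.T@d).round(4))
    if yaw is not None:
        dy=(yaw-y0+180)%360-180; Rn=R.from_euler('z',dy,degrees=True).as_matrix()@Rt
        print("turn units",(-dy/5).round(3),"shift after turn",(Rn.T@d).round(4))
E
python3 - <<'E'
from h import *
goto([.58,.055,.28],80.6)
E
```

```text
t 1.4 pos [0.2013 0.6181 0.2146] yaw 71.96 tilt 0.0 F [-0.31  0.4  -0.29] w 1.001
shift now-axes [-0.4181  0.5345 -0.0654]
turn units -1.728 shift after turn [-0.4936  0.4656 -0.0654]
```

Call:
step_arm([
  [[0, 0, -0.033], -0.864, 1],
  [[0, 0, -0.033], -0.864, 1],
  [[-0.035, 0.033, 0], 0, 1],
  [[-0.035, 0.033, 0], 0, 1],
  [[-0.035, 0.033, 0], 0, 1],
  [[-0.035, 0.033, 0], 0, 1],
  [[-0.035, 0.033, 0], 0, 1],
  [[-0.035, 0.033, 0], 0, 1],
])

```text
time: 2.2
eef_pos: [0.3632, 0.3768, 0.2809]
eef_rot: [-2.396, -2.032, -0.001]
ft_force: [0.6, 0.1, 0.5]
gripper_width: 0.998
```

Call:
step_arm([
  [[-0.035, 0.033, 0], 0, 1],
  [[-0.035, 0.033, 0], 0, 1],
  [[-0.035, 0.033, 0], 0, 1],
  [[-0.035, 0.033, 0], 0, 1],
  [[-0.035, 0.033, 0], 0, 1],
  [[-0.035, 0.033, 0], 0, 1],
  [[0, 0, 0], 0, 1],
  [[0, 0, 0], 0, 1],
])

```text
time: 3.0
eef_pos: [0.5236, 0.1382, 0.2806]
eef_rot: [-2.398, -2.029, -0.0]
ft_force: [-1.5, 0.6, -0.8]
gripper_width: 0.998
```

```bash
python3 - <<'E'
from h import *
np.set_printoptions(precision=4,suppress=True)
goto([.58,.055,.28],80.6)
st=r.state(); im=r.get_image("wrist"); save(im,"w1"); c=cam(im,st); print(c[1],c[2])
for t,z in [("cover_handle",.208),("release_top",.148),("magazine_rim",.16),("module_top",.073)]:
    for d in r.tip_of(t,im): print(t,d["conf"],d["position"],at_z(d["position"],z,c))
E
```

```text
t 3.0 pos [0.5236 0.1382 0.2806] yaw 80.45 tilt 0.01 F [-1.51  0.57 -0.82] w 0.998
shift now-axes [-0.0727  0.0694  0.0005]
turn units -0.03 shift after turn [-0.0729  0.0692  0.0005]
[0.4472 0.1506 0.4502] [[ 0.1657  0.9481  0.2715]
 [ 0.9862 -0.1592 -0.046 ]
 [-0.0004  0.2754 -0.9613]]
cover_handle 0.65 [243.5, 274.1] [0.5758 0.0566 0.208 ]
release_top 0.88 [248.4, 140.2] [0.4564 0.0753 0.148 ]
release_top 0.53 [251.4, 252.7] [0.582 0.049 0.148]
magazine_rim 0.92 [252.6, 253.0] [0.5772 0.0543 0.16  ]
module_top 0.95 [40.5, 190.2] [ 0.4769 -0.2378  0.073 ]
module_top 0.8 [123.1, 54.9] [ 0.336  -0.0683  0.073 ]
```

View pics/w1.png

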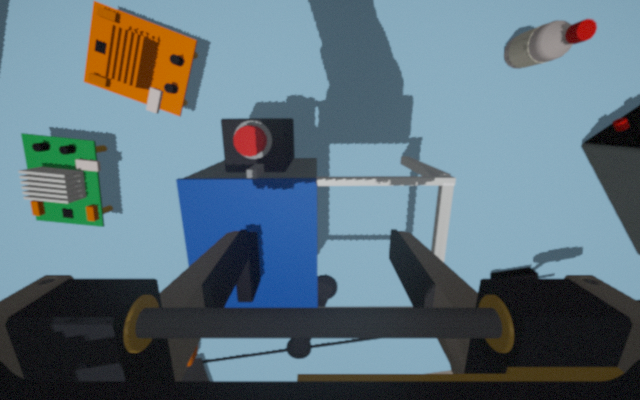

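The wrist view shows the red button at (250,140), the cover edge parallel to the image rows, so magazine yaw ≈ -9.5°, and the module at (62,180). Magazine centre is ≈ (0.578, 0.055), so I go to the handle.

Call:
step_arm([
  [[-0.036, 0.034, 0], 0, 1],
  [[-0.036, 0.034, 0], 0, 1],
  [[0, 0, 0], 0, 1],
  [[0, 0, 0.03], 0, 1],
  [[0, 0, 0.03], 0, 1],
  [[0, 0, 0.02], 0, 1],
  [[0, 0, 0.02], 0, 1],
  [[0, 0, 0], 0, 1],
])

```text
time: 4.05
eef_pos: [0.5764, 0.0581, 0.178]
eef_rot: [-2.392, -2.032, 0.007]
ft_force: [-0.3, -0.9, 0.3]
gripper_width: 1.001
```

```bash
python3 - <<'E'
from h import *
goto([.578,.055,.18],80.5)
im=r.get_image("wrist"); save(im,"w2")
im=r.get_image("scene"); cv2.imwrite("pics/s2.png",cv2.resize(im["color"][100:310,260:480,::-1],None,fx=2.8,fy=2.8))
E
```

```text
t 4.05 pos [0.5764 0.0581 0.178 ] yaw 80.71 tilt 0.31 F [-0.34 -0.91  0.26] w 1.001
shift now-axes [-0.0028  0.0021 -0.002 ]
turn units 0.042 shift after turn [-0.0028  0.0021 -0.002 ]
```

View pics/s2.png

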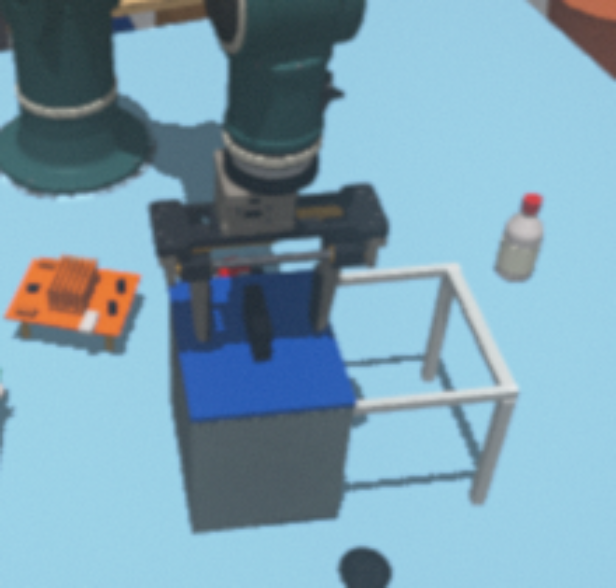

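View pics/w2.png

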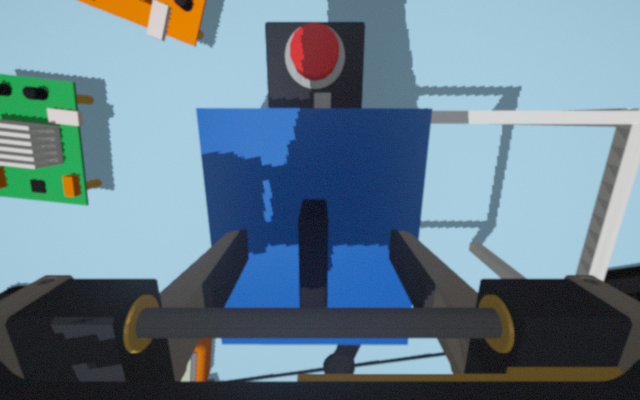

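The bar at (313,250) stands between the fingers. I close on it and pull.

Call:
step_arm([
  [[-0.003, 0.002, 0], 0, -1],
  [[0, 0, 0], 0, -1],
  [[0, 0, 0], 0, -1],
  [[0, 0, 0], 0, -1],
  [[0, 0, 0], 0, -1],
  [[0, 0, 0], 0, -1],
], force=15)

```text
time: 4.75
eef_pos: [0.5802, 0.0536, 0.1807]
eef_rot: [-2.396, -2.032, -0.0]
ft_force: [0.6, 0.5, 0.5]
gripper_width: 0.499
```

Call:
step_arm([
  [[0.003, 0, 0], 0, -1],
  [[0.003, 0, 0], 0, -1],
  [[0, 0, 0], 0, -1],
  [[0, 0, 0], 0, -1],
])

```text
time: 5.15
eef_pos: [0.5806, 0.0564, 0.1805]
eef_rot: [2.396, 2.029, -0.006]
ft_force: [-1.1, -4.6, 0.8]
gripper_width: 0.173
```

Call:
step_arm([
  [[0.003, 0, 0], 0, -1],
  [[0.002, 0, 0], 0, -1],
  [[0, 0, 0], 0, -1],
  [[0, 0, 0], 0, -1],
])

```text
time: 5.55
eef_pos: [0.5806, 0.0566, 0.1805]
eef_rot: [2.398, 2.023, -0.013]
ft_force: [-5.1, -14.9, 3.5]
gripper_width: 0.176
```

It is latched: 15 N moves it only about 3 mm. I relax, let go, rise, and go to the button.

Call:
step_arm([
  [[-0.004, 0, 0], 0, -1],
  [[-0.004, 0, 0], 0, -1],
  [[0, 0, 0], 0, 0],
  [[0, 0, 0], 0, 0],
  [[0, 0, 0], 0, 0],
  [[0, 0, -0.03], 0, 0],
  [[0, 0, -0.03], 0, 0],
  [[0, 0, 0], 0, -1],
])

```text
time: 6.35
eef_pos: [0.5832, 0.0572, 0.2447]
eef_rot: [2.393, 2.03, 0.011]
ft_force: [-0.6, 0.8, 0.6]
gripper_width: 0.434
```

```bash
python3 - <<'E'
from h import *
np.set_printoptions(precision=4,suppress=True)
st=r.state(); im=r.get_image("wrist"); save(im,"w3"); c=cam(im,st)
for t,z in [("release_top",.148),("magazine_rim",.16),("cover_handle",.208)]:
    for d in r.tip_of(t,im): print(t,d["conf"],d["position"],at_z(d["position"],z,c))
goto([.4563,.075,.19],80.5)
E
```

```text
release_top 0.62 [313.7, 56.3] [0.4569 0.0737 0.148 ]
magazine_rim 0.66 [317.1, 196.2] [0.5751 0.0571 0.16  ]
cover_handle 0.62 [316.6, 217.9] [0.5788 0.0561 0.208 ]
t 6.55 pos [0.58   0.0568 0.2396] yaw 80.63 tilt 0.09 F [-0.28 -0.15 -0.44] w 0.263
shift now-axes [-0.0022 -0.1249  0.0498]
turn units 0.025 shift after turn [-0.0025 -0.1249  0.0498]
```

View pics/w3.png

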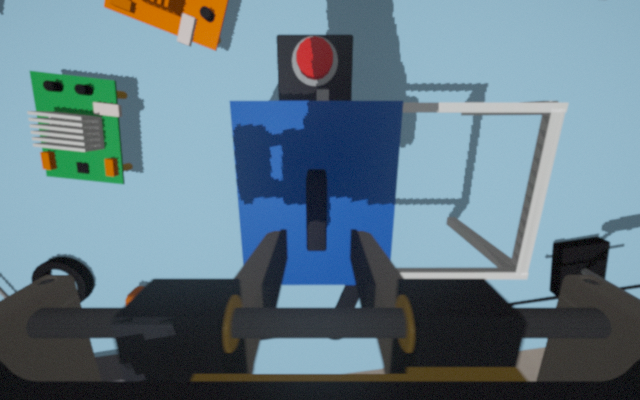

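Call:
step_arm([
  [[-0.001, -0.042, 0], 0, -1],
  [[-0.001, -0.042, 0], 0, -1],
  [[-0.001, -0.041, 0], 0, -1],
  [[0, 0, 0], 0, -1],
  [[0, 0, 0.035], 0, -1],
  [[0, 0, 0.035], 0, -1],
  [[0, 0, 0], 0, -1],
  [[0, 0, 0], 0, -1],
])

```text
time: 7.35
eef_pos: [0.457, 0.0737, 0.1703]
eef_rot: [-2.396, -2.031, 0.003]
ft_force: [-1.1, -0.1, 0.8]
gripper_width: 0.004
```

```bash
python3 - <<'E'
from h import *
goto([.4565,.0745,.136],80.5)
im=r.get_image("wrist"); save(im,"w4")
E
```

```text
t 7.35 pos [0.457  0.0737 0.1703] yaw 80.58 tilt 0.11 F [-1.1  -0.14  0.81] w 0.004
shift now-axes [ 0.0007 -0.0005  0.0343]
turn units 0.016 shift after turn [ 0.0007 -0.0005  0.0343]
```

View pics/w4.png

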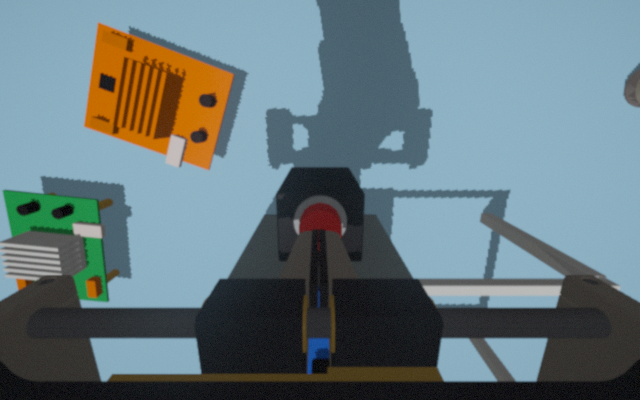

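Fingertips are over the red button at (320,225). I press down and watch the force.

Call:
step_arm([
  [[0, 0, 0.012], 0, -1],
  [[0, 0, 0.008], 0, -1],
  [[0, 0, 0.005], 0, -1],
  [[0, 0, 0.005], 0, -1],
  [[0, 0, 0.003], 0, -1],
  [[0, 0, 0], 0, -1],
  [[0, 0, 0], 0, -1],
])

```text
time: 8.1
eef_pos: [0.457, 0.0741, 0.1378]
eef_rot: [2.396, 2.032, 0.0]
ft_force: [-0.7, -0.1, 4.2]
gripper_width: 0.008
```

Call:
step_arm([
  [[0, 0, 0.003], 0, -1],
  [[0, 0, 0], 0, -1],
  [[0, 0, 0], 0, -1],
])

```text
time: 8.4
eef_pos: [0.4569, 0.0742, 0.136]
eef_rot: [-2.395, -2.031, -0.001]
ft_force: [-6.8, -1.5, 18.0]
gripper_width: 0.007
```

Call:
step_arm([
  [[0, 0, 0.003], 0, -1],
  [[0, 0, 0], 0, -1],
  [[0, 0, 0], 0, -1],
])

```text
time: 8.7
eef_pos: [0.4568, 0.0743, 0.1353]
eef_rot: [-2.395, -2.03, -0.001]
ft_force: [-14.4, -2.6, 42.7]
gripper_width: 0.002
```

The button is at its stop, so I retract at once and go back to the bar.

Call:
step_arm([
  [[0, 0, -0.02], 0, -1],
  [[0, 0, -0.045], 0, -1],
  [[0, 0, -0.045], 0, 0],
  [[0, 0.042, 0], 0, 0],
  [[0, 0.042, 0], 0, 0],
  [[0, 0.041, 0], 0, 0],
  [[0, 0, 0], 0, 0],
  [[0, 0, 0], 0, 0],
])

```text
time: 9.5
eef_pos: [0.5797, 0.0532, 0.2403]
eef_rot: [-2.396, -2.031, 0.004]
ft_force: [-0.6, -0.3, 0.6]
gripper_width: 0.493
```

```bash
python3 - <<'E'
from h import *
goto([.5795,.0545,.18],80.5)
im=r.get_image("wrist"); save(im,"w5")
E
```

```text
t 9.5 pos [0.5797 0.0532 0.2403] yaw 80.56 tilt 0.14 F [-0.62 -0.29  0.58] w 0.493
shift now-axes [ 0.0013 -0.0003  0.0603]
turn units 0.011 shift after turn [ 0.0013 -0.0003  0.0603]
```

View pics/w5.png

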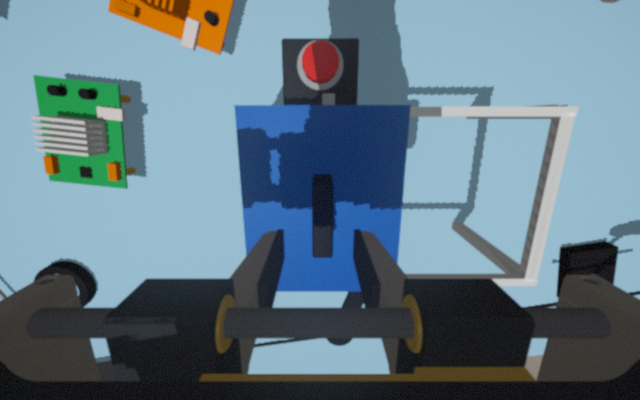

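The bar at (322,215) is between the half-open fingers. Lower and grip.

Call:
step_arm([
  [[0.001, 0, 0.03], 0, 0],
  [[0.001, 0, 0.03], 0, 0],
  [[0, 0, 0], 0, 0],
  [[0, 0, 0], 0, -1],
  [[0, 0, 0], 0, -1],
  [[0, 0, 0], 0, -1],
  [[0, 0, 0], 0, -1],
  [[0, 0, 0], 0, -1],
])

```text
time: 10.35
eef_pos: [0.5811, 0.0557, 0.1828]
eef_rot: [2.395, 2.032, 0.003]
ft_force: [-1.7, 0.9, 5.2]
gripper_width: 0.173
```

Call:
step_arm([
  [[0.003, 0, 0], 0, -1],
  [[0.005, 0, 0], 0, -1],
  [[0.005, 0, 0], 0, -1],
  [[0, 0, 0], 0, -1],
  [[0, 0, 0], 0, -1],
])

```text
time: 10.85
eef_pos: [0.5833, 0.0691, 0.1828]
eef_rot: [2.395, 2.032, 0.003]
ft_force: [-1.2, 0.7, 6.0]
gripper_width: 0.176
```

It moves freely now. I open it to the stop.

Call:
step_arm([
  [[0.02, 0, 0], 0, -1],
  [[0.02, 0, 0], 0, -1],
  [[0.02, 0, 0], 0, -1],
  [[0.02, 0, 0], 0, -1],
  [[0.02, 0, 0], 0, -1],
  [[0.015, 0, 0], 0, -1],
  [[0, 0, 0], 0, -1],
  [[0, 0, 0], 0, -1],
])

```text
time: 11.65
eef_pos: [0.6022, 0.1836, 0.1828]
eef_rot: [2.395, 2.033, 0.005]
ft_force: [0.3, 0.7, 4.5]
gripper_width: 0.17
```

Call:
step_arm([
  [[0.006, 0, 0], 0, -1],
  [[0.006, 0, 0], 0, -1],
  [[0.006, 0, 0], 0, -1],
  [[0, 0, 0], 0, -1],
  [[0, 0, 0], 0, -1],
])

```text
time: 12.15
eef_pos: [0.6045, 0.1975, 0.1828]
eef_rot: [2.396, 2.029, -0.003]
ft_force: [-3.1, -3.8, 7.7]
gripper_width: 0.174
```

Call:
step_arm([
  [[0.004, 0, 0], 0, -1],
  [[0.002, 0, 0], 0, -1],
  [[0, 0, 0], 0, -1],
  [[0, 0, 0], 0, -1],
])

```text
time: 12.55
eef_pos: [0.6046, 0.1975, 0.1827]
eef_rot: [2.398, 2.023, -0.014]
ft_force: [-8.9, -15.0, 13.2]
gripper_width: 0.176
```

Firmly at the stop: travel 144 mm and 15 N. I relax, let go and rise.

Call:
step_arm([
  [[-0.005, 0, 0], 0, -1],
  [[0, 0, 0], 0, -1],
  [[0, 0, 0], 0, 0],
  [[0, 0, 0], 0, 0],
  [[0, 0, 0], 0, 0],
  [[0, 0, -0.04], 0, 0],
  [[0, 0, -0.04], 0, 0],
  [[0, 0, 0], 0, 0],
])

```text
time: 13.35
eef_pos: [0.6076, 0.2018, 0.2674]
eef_rot: [2.393, 2.03, 0.015]
ft_force: [0.6, 0.5, 0.3]
gripper_width: 0.498
```

```bash
python3 - <<'E'
from h import *
np.set_printoptions(precision=4,suppress=True)
st=r.state(); im=r.get_image("wrist"); save(im,"w6"); c=cam(im,st)
for t,z in [("module_top",.073),("module",0),("cover_handle",.208),("magazine_rim",.16)]:
    for d in r.tip_of(t,im): print(t,d["conf"],d["position"],at_z(d["position"],z,c))
goto([.475,-.234,.265],-14)
E
```

```text
module 0.92 [14.4, 129.1] [ 0.4753 -0.2303  0.    ]
module 0.76 [82.1, 2.6] [ 0.338  -0.0684 -0.    ]
cover_handle 0.69 [312.5, 206.5] [0.6008 0.1977 0.208 ]
magazine_rim 0.86 [168.7, 190.6] [0.5759 0.056  0.16  ]
t 13.6 pos [0.6036 0.2006 0.26  ] yaw 80.62 tilt 0.15 F [0.03 0.22 0.04] w 0.498
shift now-axes [-0.4498 -0.0561 -0.0043]
turn units 18.923 shift after turn [-0.0197  0.4528 -0.0061]
```

View pics/w6.png

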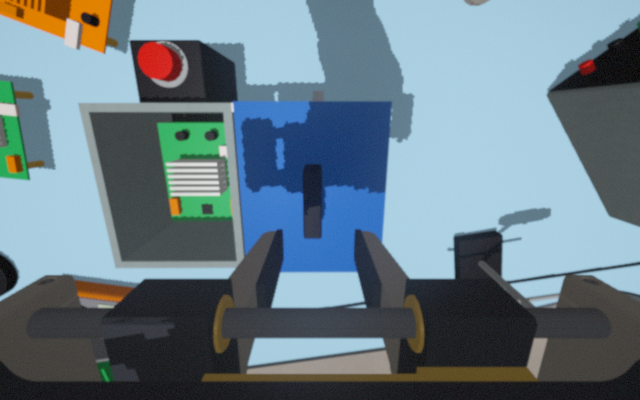

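The cover is fully open and the pile is visible at (198,170). Now the module.

```bash
python3 - <<'E'
from h import *
print(r.state()["joint_positions"].round(3))
E
```

```text
[-0.607  0.41   0.315  1.606 -0.136  1.15   1.147]
```

Call:
step_arm([
  [[-0.045, -0.0055, 0], 0, 0],
  [[-0.045, -0.0055, 0], 0, 0],
  [[-0.045, -0.0055, 0], 0, 0],
  [[-0.045, -0.0055, 0], 0, 0],
  [[-0.045, -0.0055, 0], 0, 0],
  [[-0.045, -0.0055, 0], 0, 0],
  [[-0.045, -0.0055, 0], 0, 0],
  [[-0.045, -0.0055, 0], 0, 0],
])

```text
time: 14.4
eef_pos: [0.5009, -0.1488, 0.2606]
eef_rot: [-2.395, -2.031, 0.002]
ft_force: [1.2, -0.5, -1.4]
gripper_width: 0.499
```

Call:
step_arm([
  [[-0.045, -0.0055, 0], 0, 0],
  [[-0.045, -0.0055, 0], 0, 0],
  [[0, 0, 0], 1, 0.2],
  [[0, 0, 0], 1, 0.2],
  [[0, 0, 0], 1, 0.2],
  [[0, 0, 0], 1, 0.2],
  [[0, 0, 0], 1, 0.2],
  [[0, 0, 0], 1, 0.2],
])

```text
time: 15.2
eef_pos: [0.4761, -0.234, 0.2604]
eef_rot: [-2.841, -1.337, 0.003]
ft_force: [0.5, -0.7, -0.4]
gripper_width: 0.6
```

Call:
step_arm([
  [[0, 0, 0], 1, 0.2],
  [[0, 0, 0], 1, 0.2],
  [[0, 0, 0], 1, 0.2],
  [[0, 0, 0], 1, 0.2],
  [[0, 0, 0], 1, 0.2],
  [[0, 0, 0], 1, 0.2],
  [[0, 0, 0], 1, 0.2],
  [[0, 0, 0], 1, 0.2],
])

```text
time: 16.0
eef_pos: [0.4762, -0.234, 0.2604]
eef_rot: [-3.128, -0.285, 0.003]
ft_force: [-0.5, -0.8, -0.4]
gripper_width: 0.602
```

Call:
step_arm([
  [[0, 0, 0], 1, 0.2],
  [[0, 0, 0], 1, 0.2],
  [[0, 0, 0], 1, 0.2],
  [[0, 0, 0], 1, 0.2],
  [[0, 0, 0], 1, 0.2],
  [[0, 0, 0], 0, 0.2],
  [[0, 0, 0], 0, 0.2],
])

```text
time: 16.7
eef_pos: [0.4765, -0.2341, 0.2609]
eef_rot: [3.117, -0.39, -0.002]
ft_force: [-0.8, 1.0, -0.8]
gripper_width: 0.599
```

```bash
python3 - <<'E'
from h import *
np.set_printoptions(precision=4,suppress=True)
st=r.state(); im=r.get_image("wrist"); save(im,"w7"); c=cam(im,st)
for t,z in [("module_top",.073),("module",0)]:
    for d in r.tip_of(t,im): print(t,d["conf"],d["position"],at_z(d["position"],z,c))
goto([.475,-.234,.265],-14)
E
```

```text
module_top 0.76 [166.9, 75.5] [ 0.3373 -0.0698  0.073 ]
module_top 0.64 [317.9, 180.2] [ 0.4763 -0.2327  0.073 ]
module 0.77 [187.1, 275.5] [ 0.2158 -0.3533  0.    ]
module 0.65 [193.0, 84.7] [ 0.3357 -0.0719  0.    ]
module 0.57 [318.4, 171.9] [ 0.4761 -0.2354  0.    ]
t 16.85 pos [ 0.4766 -0.2343  0.2613] yaw -14.33 tilt 0.03 F [ 0.67  1.15 -0.19] w 0.599
shift now-axes [-0.0017  0.0001 -0.0037]
turn units -0.067 shift after turn [-0.0017  0.0001 -0.0037]
```

View pics/w7.png

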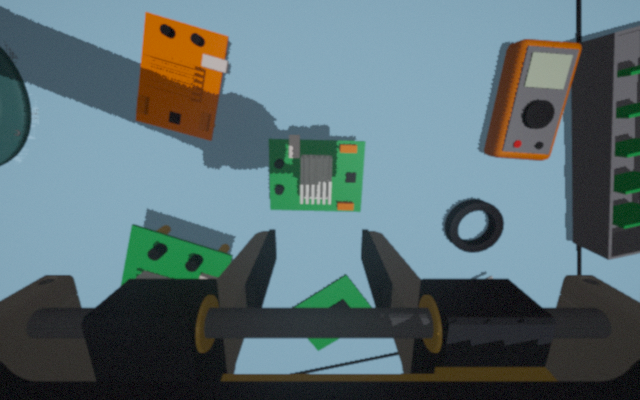

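The module is at (317,177), nearly square with the tool. I zoom in to fit its pose.

```bash
python3 - <<'E'
import cv2
im=cv2.imread("pics/w7.png"); cv2.imwrite("pics/w7z.png",cv2.resize(im[125:225,255:380],None,fx=6,fy=6,interpolation=cv2.INTER_CUBIC))
E
```

```text
(no output)
```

View pics/w7z.png

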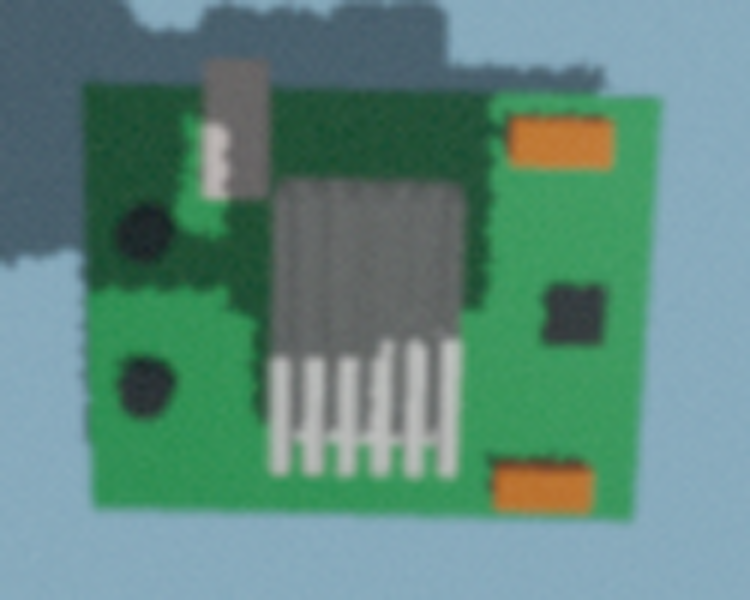

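```bash
python3 - <<'E'
from h import *
from scipy.optimize import least_squares
np.set_printoptions(precision=4,suppress=True)
st=r.state(); im=r.get_image("wrist"); c=cam(im,st)
def fit(px,z,hx,hy):
    px=np.array(px)/6.+[255,125]-.5+.5/6
    W=np.array([at_z(q,z,c)[:2] for q in px]); C=np.array([[-hx,hy],[hx,hy],[hx,-hy],[-hx,-hy]])
    def res(p):
        a=p[2]; M=np.array([[np.cos(a),-np.sin(a)],[np.sin(a),np.cos(a)]]); return (C@M.T+p[:2]-W).ravel()
    f=least_squares(res,[.475,-.23,-.2]); print(f.x[:2],np.degrees(f.x[2]),(f.fun*1000).round(1)); return f.x
fit([(85,86),(662,97),(634,519),(94,507)],.041,.065,.05)
fit([(275,180),(465,181),(458,477),(270,475)],.073,.02,.03)
goto([.4763,-.233,.265],-15)
E
```

```text
[ 0.4737 -0.2334] -15.580932046617425 [-0.5  0.9  0.6  0.2  0.4 -0.6 -0.4 -0.5]
[ 0.474  -0.2319] -15.355209521705763 [-0.9 -1.7 -0.5 -2.3  0.1  2.   1.2  2. ]
t 16.9 pos [ 0.4766 -0.2344  0.2614] yaw -14.36 tilt 0.02 F [0.52 0.59 0.3 ] w 0.597
shift now-axes [-0.0007 -0.0012 -0.0036]
turn units 0.129 shift after turn [-0.0007 -0.0012 -0.0036]
```

Call:
step_arm([
  [[-0.0027, -0.0007, 0], 0.23, 0.2],
  [[0, 0, 0.045], 0, 0.2],
  [[0, 0, 0.045], 0, 0.2],
  [[0, 0, 0.045], 0, 0.2],
  [[0, 0, 0.02], 0, 0.2],
  [[0, 0, 0], 0, 0.2],
  [[0, 0, 0], 0, 0.2],
])

```text
time: 17.6
eef_pos: [0.4745, -0.2335, 0.1072]
eef_rot: [3.112, -0.426, 0.001]
ft_force: [1.1, 0.3, 0.3]
gripper_width: 0.598
```

```bash
python3 - <<'E'
from h import *
np.set_printoptions(precision=4,suppress=True)
goto([.4742,-.233,.046],-15.5)
im=r.get_image("wrist"); save(im,"w8")
b=r.get_image("side"); cv2.imwrite("pics/sd8.png",cv2.resize(b["color"][180:320,290:430,::-1],None,fx=4,fy=4))
E
```

```text
t 17.6 pos [ 0.4745 -0.2335  0.1072] yaw -15.59 tilt 0.03 F [1.08 0.26 0.32] w 0.598
shift now-axes [-0.0005 -0.0004  0.0612]
turn units -0.018 shift after turn [-0.0005 -0.0004  0.0612]
```

View pics/w8.png

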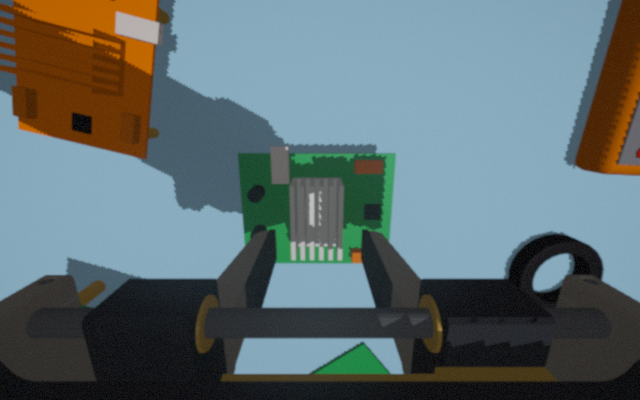

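View pics/sd8.png

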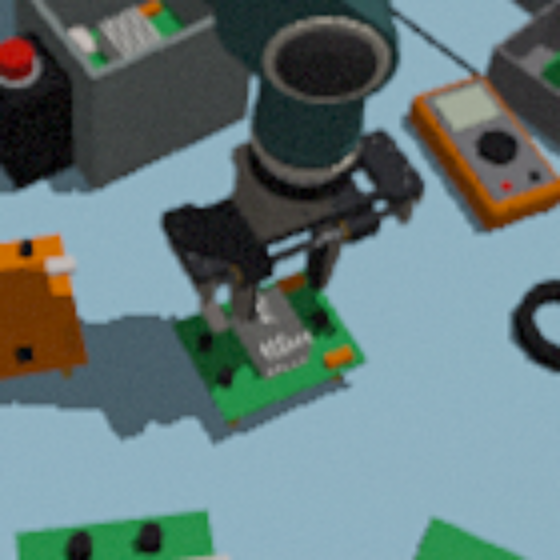

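The sink is centred between the fingers (columns 290–343 against pads 275–363) and the board is square. Descend and grip.

Call:
step_arm([
  [[0, 0, 0.025], 0, 0.2],
  [[0, 0, 0.02], 0, 0.2],
  [[0, 0, 0.01], 0, 0.2],
  [[0, 0, 0.004], 0, 0.2],
  [[0, 0, 0], 0, 0.2],
  [[0, 0, 0], 0, 0.2],
])

```text
time: 18.3
eef_pos: [0.475, -0.2334, 0.0485]
eef_rot: [3.112, -0.425, 0.003]
ft_force: [0.3, -0.6, -0.1]
gripper_width: 0.599
```

```bash
python3 - <<'E'
from h import *
goto([.4742,-.233,.046],-15.5)
im=r.get_image("wrist"); save(im,"w9")
E
```

```text
t 18.3 pos [ 0.475  -0.2334  0.0485] yaw -15.56 tilt 0.1 F [ 0.31 -0.59 -0.1 ] w 0.599
shift now-axes [-0.0009 -0.0002  0.0025]
turn units -0.011 shift after turn [-0.0009 -0.0002  0.0025]
```

View pics/w9.png

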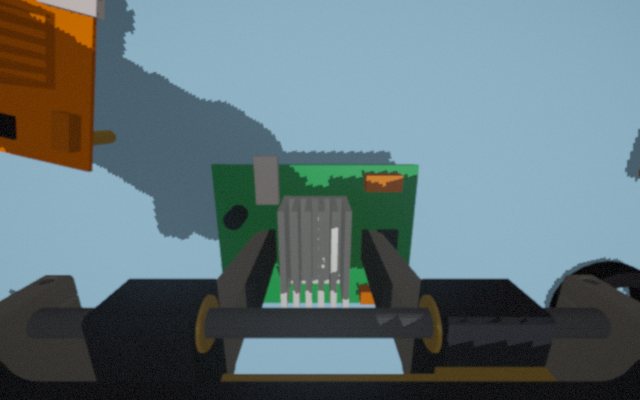

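Call:
step_arm([
  [[-0.001, 0, 0.002], 0, -1],
  [[0, 0, 0], 0, -1],
  [[0, 0, 0], 0, -1],
  [[0, 0, 0], 0, -1],
  [[0, 0, 0], 0, -1],
], force=30)

```text
time: 18.85
eef_pos: [0.4733, -0.2327, 0.0458]
eef_rot: [-3.112, 0.425, -0.0]
ft_force: [-0.8, 0.7, 2.8]
gripper_width: 0.431
```

Call:
step_arm([
  [[0, 0, 0], 0, -1],
  [[0, 0, -0.01], 0, -1],
  [[0, 0, -0.04], 0, -1],
  [[0, 0, -0.045], 0, -1],
  [[0, 0, -0.045], 0, -1],
  [[0, 0, -0.045], 0, -1],
  [[0, 0, -0.035], 0, -1],
  [[0, 0, 0], 0, -1],
])

```text
time: 19.65
eef_pos: [0.4756, -0.2344, 0.2704]
eef_rot: [3.112, -0.426, 0.015]
ft_force: [-0.1, -0.8, -2.3]
gripper_width: 0.432
```

```bash
python3 - <<'E'
from h import *
goto([.578,.055,.266],-9.4)
im=r.get_image("wrist"); save(im,"w10")
b=r.get_image("side"); cv2.imwrite("pics/sd10.png",b["color"][:,:,::-1])
E
```

```text
t 19.65 pos [ 0.4756 -0.2344  0.2704] yaw -15.57 tilt 0.53 F [-0.05 -0.83 -2.35] w 0.432
shift now-axes [ 0.0209 -0.3062  0.0049]
turn units -1.235 shift after turn [ 0.0538 -0.3022  0.0052]
```

View pics/w10.png

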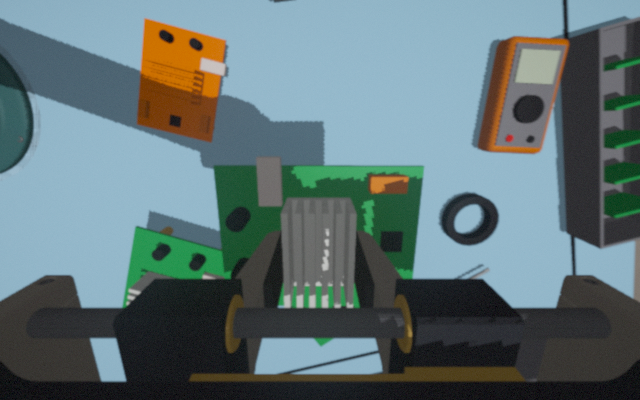

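View pics/sd10.png

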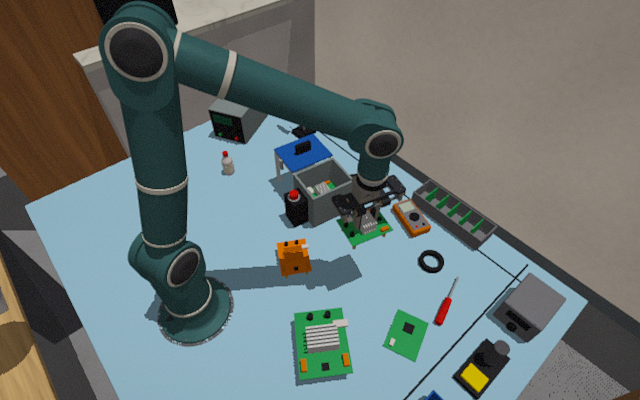

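Board lifted and level. I refine the magazine pose from the w6 view and new scene and side pictures, and the board's offset in the gripper.

```bash
python3 - <<'E'
from h import *
np.set_printoptions(precision=4,suppress=True)
im=cv2.imread("pics/w6.png"); cv2.imwrite("pics/w6z.png",cv2.resize(im[90:280,65:255],None,fx=3.1,fy=3.1,interpolation=cv2.INTER_CUBIC))
a=r.get_image("scene"); save(a,"scene11"); cv2.imwrite("pics/sc11.png",cv2.resize(a["color"][160:310,310:450,::-1],None,fx=4,fy=4,interpolation=cv2.INTER_CUBIC))
b=cv2.imread("pics/sd10.png"); cv2.imwrite("pics/sd10z.png",cv2.resize(b[125:235,265:375],None,fx=5,fy=5,interpolation=cv2.INTER_CUBIC))
st=r.state(); w=r.get_image("wrist"); c=cam(w,st); z=st["eef_pos"][2]-.005
Rt=R.from_rotvec(st["eef_rot"]).as_matrix()
for q in [(215,167),(423,166)]: print(Rt.T@(at_z(q,z,c)-st["eef_pos"]))
E
```

```text
[-0.0632 -0.0487  0.0051]
[ 0.0648 -0.0494  0.0049]
```

View pics/w6z.png

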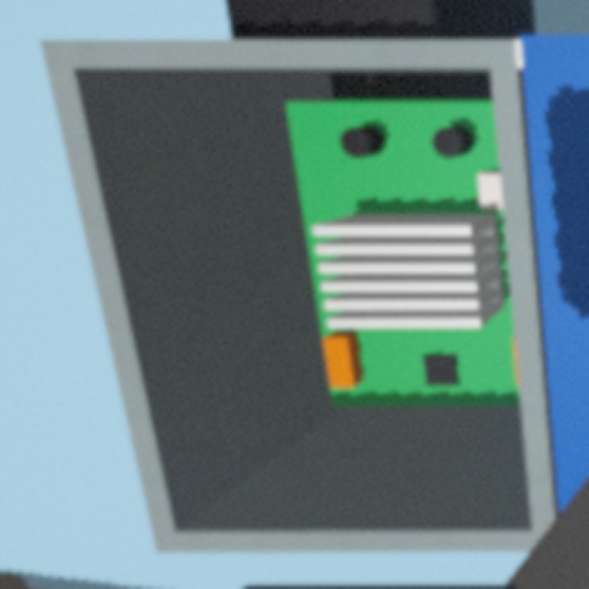

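View pics/sc11.png

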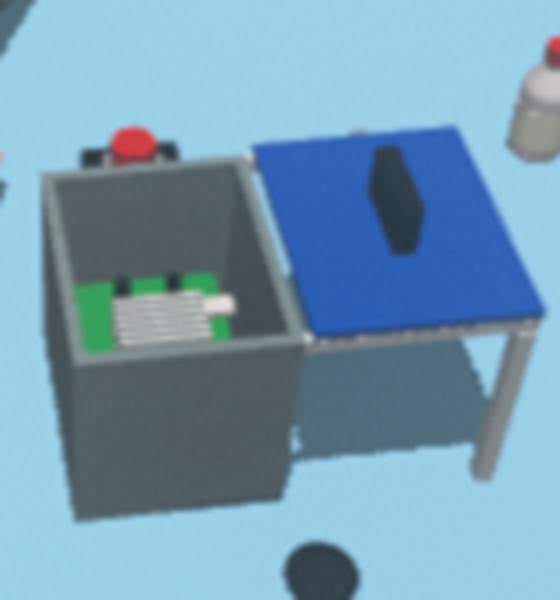

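View pics/sd10z.png

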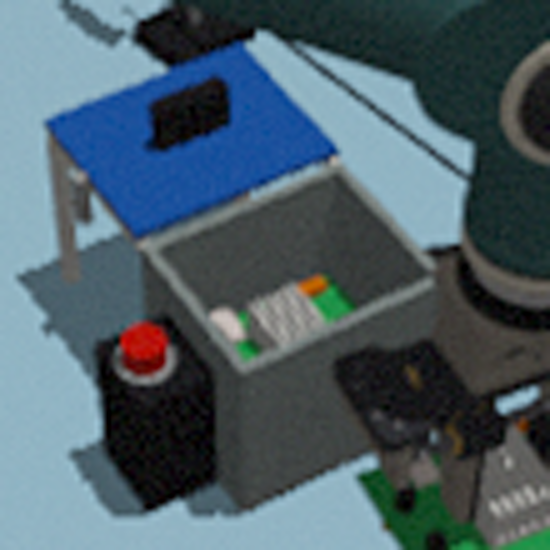

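```bash
python3 - <<'E'
from h import *
from scipy.optimize import least_squares
np.set_printoptions(precision=4,suppress=True)
w=r.get_image("wrist"); a=r.get_image("scene"); b=r.get_image("side")
Rz=R.from_euler('z',80.62,degrees=True)*R.from_euler('x',180,degrees=True)
cw=cam(w,{"eef_rot":Rz.as_rotvec(),"eef_pos":[.6036,.2006,.26]}); ca=cam(a); cb=cam(b)
S=lambda L,s,o:np.array(L)/s+np.array(o)-0.5+0.5/s
def fit(px,c,z,hx,hy,n):
    W=np.array([at_z(q,z,c)[:2] for q in px]); C=np.array([[-hx,-hy],[-hx,hy],[hx,hy],[hx,-hy]])
    def res(p):
        t=p[2]; M=np.array([[np.cos(t),-np.sin(t)],[np.sin(t),np.cos(t)]]); return (C@M.T+p[:2]-W).ravel()
    f=least_squares(res,[.475,-.23,-.2]); print(n,f.x[:2],np.degrees(f.x[2]).round(2),(f.fun*1000).round(1))
fit(S([(76,70),(488,70),(531,530),(175,530)],3.1,(65,90)),cw,.16,.077,.062,"w inner")
fit(S([(43,176),(246,158),(304,342),(76,362)],4,(310,160)),ca,.16,.085,.07,"scene outer")
fit(S([(245,373),(146,250),(335,168),(437,275)],5,(265,125)),cb,.16,.085,.07,"side outer")
e=S([(286,101),(330,400)],3.1,(65,90))
for z in (.045,.055,.065,.075,.085): 
    P=[at_z(q,z,cw) for q in e]; print(z,np.linalg.norm(P[0]-P[1]).round(4),(P[0]+P[1])[:2]/2)
goto([.5785,.055,.266],-9.4)
E
```

```text
w inner [0.5715 0.0577] -9.24 [-2.9 -1.4 -2.5  2.5  2.9  1.3  2.5 -2.4]
scene outer [0.5798 0.0574] -9.78 [-2.9 -0.3 -2.3  1.6  2.2  0.8  3.  -2.1]
side outer [0.5754 0.0535] -8.17 [-3.4 -1.6 -4.9  4.   4.7  4.5  3.6 -6.9]
0.045 0.133 [ 0.5636 -0.0055]
0.055 0.1295 [0.5627 0.0002]
0.065 0.126 [0.5617 0.0059]
0.075 0.1226 [0.5608 0.0117]
0.085 0.1191 [0.5598 0.0174]
t 20.0 pos [ 0.4725 -0.2325  0.2642] yaw -15.56 tilt 0.16 F [ 0.65 -0.71 -2.04] w 0.433
shift now-axes [ 0.0249 -0.3053 -0.002 ]
turn units -1.232 shift after turn [ 0.0576 -0.3009 -0.0021]
```

```bash
python3 - <<'E'
from h import *
from scipy.optimize import least_squares
np.set_printoptions(precision=4,suppress=True)
w=r.get_image("wrist")
cw=cam(w,{"eef_rot":[2.393,2.03,.015],"eef_pos":[.6076,.2018,.2674]})
S=lambda L,s,o:np.array(L)/s+np.array(o)-0.5+0.5/s
def fit(px,c,z,hx,hy,n):
    W=np.array([at_z(q,z,c)[:2] for q in px]); C=np.array([[-hx,-hy],[-hx,hy],[hx,hy],[hx,-hy]])
    def res(p):
        t=p[2]; M=np.array([[np.cos(t),-np.sin(t)],[np.sin(t),np.cos(t)]]); return (C@M.T+p[:2]-W).ravel()
    f=least_squares(res,[.475,-.23,-.2]); print(n,f.x[:2],np.degrees(f.x[2]).round(2),(f.fun*1000).round(1))
fit(S([(76,70),(488,70),(531,530),(175,530)],3.1,(65,90)),cw,.16,.077,.062,"w inner")
e=S([(286,101),(330,400)],3.1,(65,90))
for z in (.045,.055,.065,.075,.085): 
    P=[at_z(q,z,cw) for q in e]; print(z,np.linalg.norm(P[0]-P[1]).round(4),(P[0]+P[1])[:2]/2)
E
```

```text
w inner [0.5778 0.0555] -9.44 [-1.  -0.7 -0.6  0.9  0.8  0.3  0.8 -0.5]
0.045 0.1354 [ 0.5705 -0.0071]
0.055 0.1319 [ 0.5694 -0.0014]
0.065 0.1285 [0.5684 0.0042]
0.075 0.125 [0.5673 0.0099]
0.085 0.1215 [0.5663 0.0156]
```

Call:
step_arm([
  [[0, 0, 0], -0.62, -1],
  [[0, 0, 0], -0.61, -1],
  [[0, 0, 0], 0, -1],
])

```text
time: 20.35
eef_pos: [0.473, -0.2328, 0.2649]
eef_rot: [3.131, -0.258, -0.002]
ft_force: [0.3, 0.5, -2.5]
gripper_width: 0.432
```

```bash
python3 - <<'E'
from h import *
goto([.5776,.056,.265],-9.44)
E
```

```text
t 20.35 pos [ 0.473  -0.2328  0.2649] yaw -9.41 tilt 0.08 F [ 0.29  0.52 -2.5 ] w 0.432
shift now-axes [ 5.60e-02 -3.02e-01 -2.00e-04]
turn units 0.006 shift after turn [ 5.58e-02 -3.02e-01 -2.00e-04]
```

Call:
step_arm([
  [[0.007, -0.038, 0], 0, -1],
  [[0.007, -0.038, 0], 0, -1],
  [[0.007, -0.038, 0], 0, -1],
  [[0.007, -0.038, 0], 0, -1],
  [[0.007, -0.038, 0], 0, -1],
  [[0.007, -0.038, 0], 0, -1],
  [[0.007, -0.037, 0], 0, -1],
  [[0.007, -0.037, 0], 0, -1],
])

```text
time: 21.15
eef_pos: [0.5781, 0.0575, 0.2651]
eef_rot: [3.13, -0.26, -0.001]
ft_force: [0.8, -0.5, -2.5]
gripper_width: 0.432
```

Call:
step_arm([
  [[0, 0, 0], 0, -1],
  [[0, 0, 0], 0, -1],
  [[0, 0, 0], 0, -1],
])

```text
time: 21.45
eef_pos: [0.5776, 0.0547, 0.2652]
eef_rot: [3.13, -0.261, -0.001]
ft_force: [0.4, -0.7, -3.4]
gripper_width: 0.432
```

```bash
python3 - <<'E'
from h import *
goto([.5776,.056,.265],-9.44)
im=r.get_image("wrist"); save(im,"w12")
a=r.get_image("scene"); cv2.imwrite("pics/sc12.png",cv2.resize(a["color"][100:310,280:480,::-1],None,fx=2.8,fy=2.8))
E
```

```text
t 21.45 pos [0.5776 0.0547 0.2652] yaw -9.53 tilt 0.07 F [ 0.37 -0.66 -3.4 ] w 0.432
shift now-axes [-0.0002 -0.0013  0.0002]
turn units -0.019 shift after turn [-0.0002 -0.0013  0.0002]
```

View pics/w12.png

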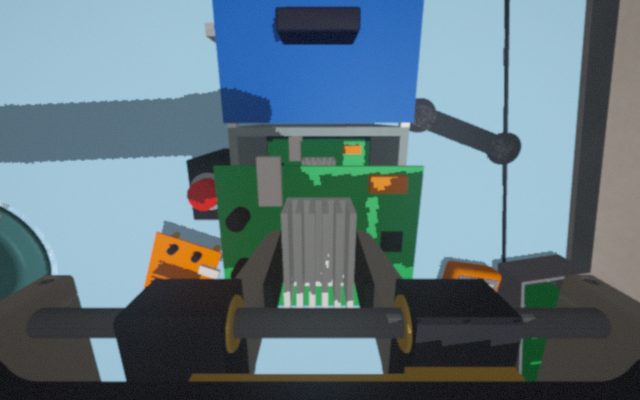

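View pics/sc12.png

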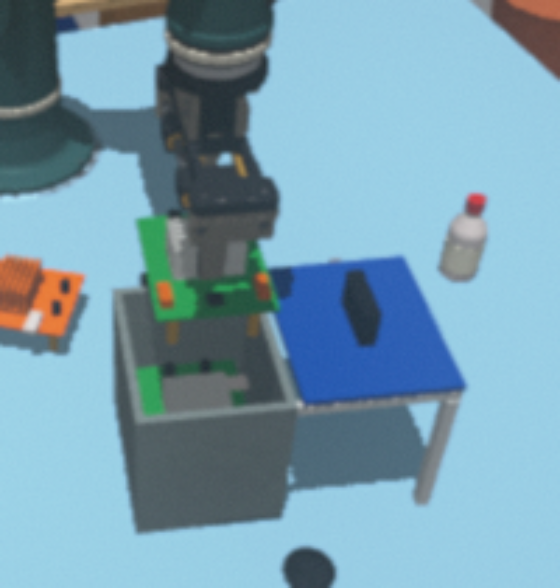

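Board centred: held board columns 215–422, rim 229–411. Lower to just above the highest possible contact.

Call:
step_arm([
  [[0, -0.0013, 0.02], 0, -1],
  [[0, 0, 0.025], 0, -1],
  [[0, 0, 0.025], 0, -1],
  [[0, 0, 0.025], 0, -1],
  [[0, 0, 0.02], 0, -1],
  [[0, 0, 0.01], 0, -1],
  [[0, 0, 0], 0, -1],
  [[0, 0, 0], 0, -1],
])

```text
time: 22.35
eef_pos: [0.5787, 0.0568, 0.1414]
eef_rot: [-3.131, 0.259, -0.002]
ft_force: [0.6, -0.5, -1.4]
gripper_width: 0.433
```

Call:
step_arm([
  [[0, 0, 0], 0, -1],
  [[0, 0, 0.003], 0, -1],
  [[0, 0, 0.003], 0, -1],
  [[0, 0, 0], 0, -1],
])

```text
time: 22.75
eef_pos: [0.5779, 0.0574, 0.1344]
eef_rot: [-3.131, 0.257, 0.001]
ft_force: [-0.0, 0.2, -2.3]
gripper_width: 0.431
```

```bash
python3 - <<'E'
from h import *
goto([.5776,.056,.13],-9.44)
a=r.get_image("scene"); cv2.imwrite("pics/sc13.png",cv2.resize(a["color"][100:310,280:480,::-1],None,fx=2.8,fy=2.8))
w=r.get_image("wrist"); save(w,"w13")
E
```

```text
t 22.75 pos [0.5779 0.0574 0.1344] yaw -9.39 tilt 0.02 F [-0.03  0.24 -2.33] w 0.431
shift now-axes [-0.0001  0.0015  0.0044]
turn units 0.01 shift after turn [-0.0001  0.0015  0.0044]
```

View pics/sc13.png

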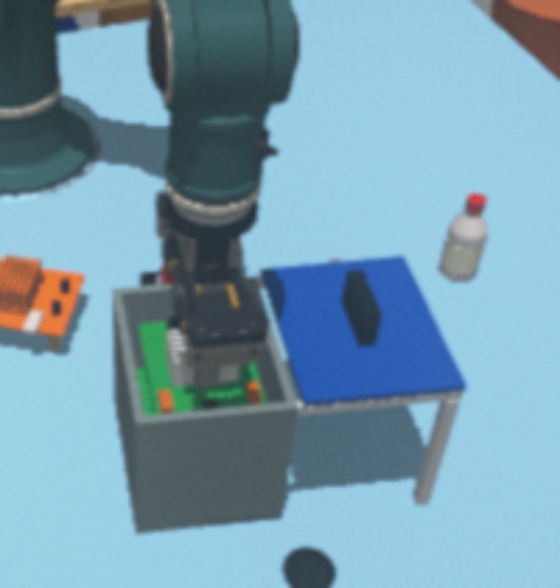

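View pics/w13.png

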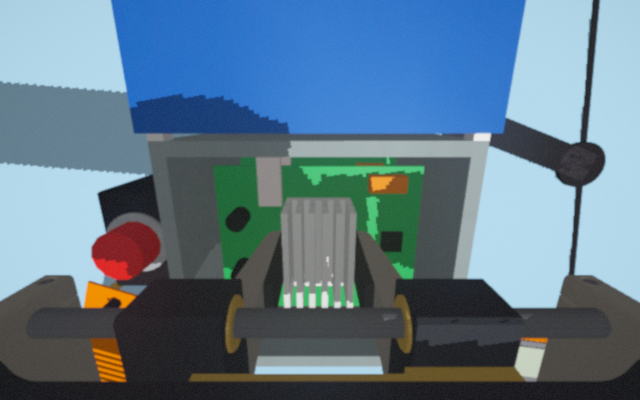

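Inside and centred: inner walls at 167–470, board at 215–425. I descend slowly, feeling for contact.

Call:
step_arm([
  [[0, 0.001, 0.002], 0, -1],
  [[0, 0, 0.002], 0, -1],
  [[0, 0, 0.002], 0, -1],
  [[0, 0, 0.002], 0, -1],
  [[0, 0, 0.002], 0, -1],
  [[0, 0, 0], 0, -1],
])

```text
time: 23.45
eef_pos: [0.5777, 0.0563, 0.1242]
eef_rot: [3.131, -0.257, -0.001]
ft_force: [-0.3, -0.3, -2.3]
gripper_width: 0.432
```

Call:
step_arm([
  [[0, 0, 0.0015], 0, -1],
  [[0, 0, 0.0015], 0, -1],
  [[0, 0, 0.0015], 0, -1],
  [[0, 0, 0], 0, -1],
])

```text
time: 23.85
eef_pos: [0.5778, 0.0563, 0.1199]
eef_rot: [3.131, -0.257, -0.001]
ft_force: [-0.0, -0.3, -2.1]
gripper_width: 0.429
```

Call:
step_arm([
  [[0, 0, 0.001], 0, -1],
  [[0, 0, 0.001], 0, -1],
  [[0, 0, 0.001], 0, -1],
  [[0, 0, 0], 0, -1],
])

```text
time: 24.25
eef_pos: [0.5779, 0.0563, 0.117]
eef_rot: [3.131, -0.258, -0.0]
ft_force: [0.0, 1.3, -2.0]
gripper_width: 0.433
```

Call:
step_arm([
  [[0, 0, 0.001], 0, -1],
  [[0, 0, 0.001], 0, -1],
  [[0, 0, 0], 0, -1],
])

```text
time: 24.55
eef_pos: [0.5779, 0.0563, 0.1149]
eef_rot: [3.131, -0.257, -0.0]
ft_force: [-0.5, -1.2, -2.9]
gripper_width: 0.435
```

Call:
step_arm([
  [[0, 0, 0.001], 0, -1],
  [[0, 0, 0.001], 0, -1],
  [[0, 0, 0], 0, -1],
])

```text
time: 24.85
eef_pos: [0.5779, 0.0563, 0.1129]
eef_rot: [3.131, -0.257, -0.0]
ft_force: [0.1, 0.7, -2.7]
gripper_width: 0.427
```

Call:
step_arm([
  [[0, 0, 0.001], 0, -1],
  [[0, 0, 0], 0, -1],
])

```text
time: 25.05
eef_pos: [0.578, 0.0563, 0.1122]
eef_rot: [-3.131, 0.257, -0.0]
ft_force: [-0.7, -0.1, -0.9]
gripper_width: 0.436
```

Call:
step_arm([
  [[0, 0, 0.001], 0, -1],
  [[0, 0, 0], 0, -1],
])

```text
time: 25.25
eef_pos: [0.578, 0.0563, 0.1114]
eef_rot: [-3.131, 0.258, -0.0]
ft_force: [-1.1, 0.0, 1.7]
gripper_width: 0.432
```

Call:
step_arm([
  [[0, 0, 0], 0, -1],
  [[0, 0, 0], 0, -1],
])

```text
time: 25.45
eef_pos: [0.5781, 0.0563, 0.1113]
eef_rot: [-3.131, 0.257, -0.0]
ft_force: [-1.6, -0.6, 2.8]
gripper_width: 0.432
```

Contact is firm, about 5 N net, with the pile face near 66 mm as the wrist view suggested. I ease 0.5 mm, then let go with a limited opening.

Call:
step_arm([
  [[0, 0, -0.0005], 0, -1],
  [[0, 0, 0], 0, -0.05],
  [[0, 0, 0], 0, 0],
  [[0, 0, 0], 0, 0.1],
  [[0, 0, 0], 0, 0.15],
  [[0, 0, 0], 0, 0.15],
  [[0, 0, 0], 0, 0.15],
])

```text
time: 26.15
eef_pos: [0.578, 0.0563, 0.1116]
eef_rot: [3.131, -0.257, 0.0]
ft_force: [-1.1, -0.0, 0.1]
gripper_width: 0.576
```

```bash
python3 - <<'E'
from h import *
goto([.578,.056,.28],-9.44)
w=r.get_image("wrist"); save(w,"w14")
E
```

```text
t 26.15 pos [0.578  0.0563 0.1116] yaw -9.4 tilt 0.0 F [-1.08 -0.01  0.13] w 0.576
shift now-axes [ 1.000e-04  3.000e-04 -1.684e-01]
turn units 0.008 shift after turn [ 1.000e-04  3.000e-04 -1.684e-01]
```

View pics/w14.png

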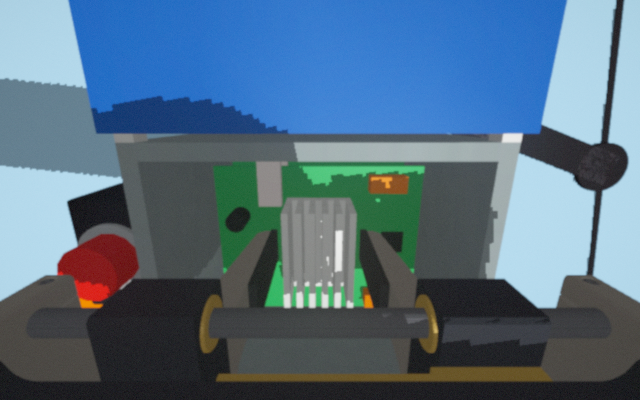

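The sink (281–356) is free of both pads. I rise straight up, then move aside to look.

Call:
step_arm([
  [[0, 0, -0.005], 0, 0.15],
  [[0, 0, -0.015], 0, 0.15],
  [[0, 0, -0.03], 0, 0.15],
  [[0, 0, -0.04], 0, 0.15],
  [[0, 0, -0.045], 0, 0.15],
  [[0, 0, -0.045], 0, 0.15],
  [[0, 0, -0.03], 0, 0.15],
  [[0, 0, 0], 0, 0.15],
])

```text
time: 27.0
eef_pos: [0.5804, 0.0558, 0.3277]
eef_rot: [-3.127, 0.258, -0.015]
ft_force: [0.4, -0.4, 0.3]
gripper_width: 0.57
```

Call:
step_arm([
  [[0, 0.045, 0], 0, 0.15],
  [[0, 0.045, 0], 0, 0.15],
  [[0, 0.03, 0], 0, 0.15],
  [[0, 0, 0], 0, 0.15],
  [[0, 0, 0], 0, 0.15],
  [[0, 0, 0], 0, 0.15],
])

```text
time: 27.6
eef_pos: [0.5585, -0.0605, 0.3214]
eef_rot: [-3.131, 0.254, 0.001]
ft_force: [0.3, -0.4, -0.2]
gripper_width: 0.574
```

```bash
python3 - <<'E'
from h import *
goto([.578,.056,.3],-9.44)
w=r.get_image("wrist"); save(w,"w15")
a=r.get_image("scene"); save(a,"scene15")
b=r.get_image("side"); save(b,"side15")
E
```

```text
t 27.6 pos [ 0.5585 -0.0605  0.3214] yaw -9.29 tilt 0.04 F [ 0.34 -0.42 -0.17] w 0.574
shift now-axes [ 0.0005 -0.1181  0.0215]
turn units 0.031 shift after turn [ 0.0002 -0.1181  0.0215]
```

View pics/w15.png

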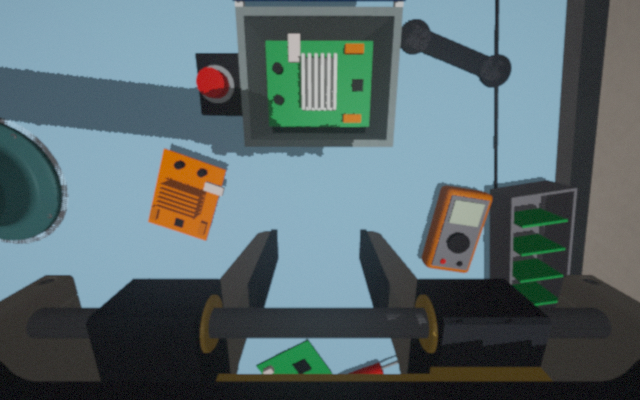

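View pics/scene15.png

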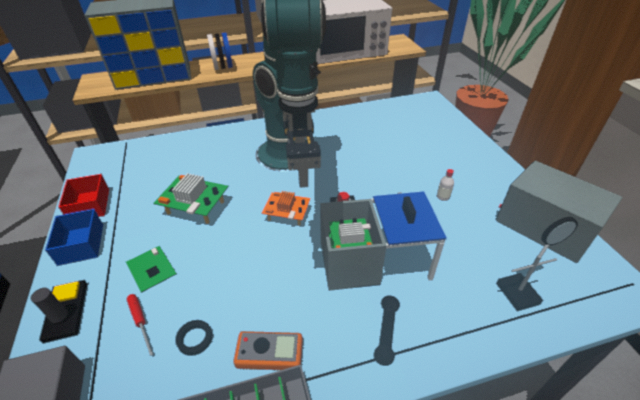

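View pics/side15.png

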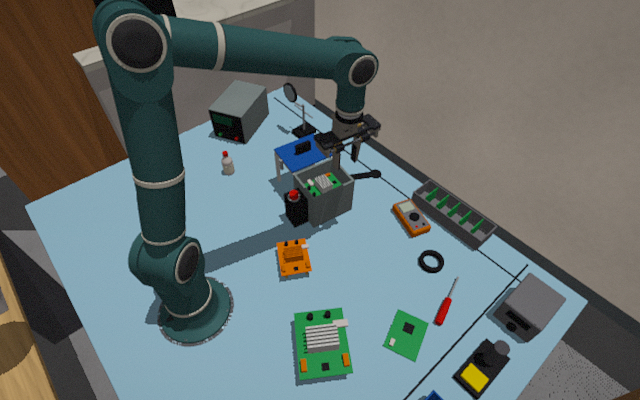

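The board lies square in the box at wrist (319,83), with even gaps and the bystanders unmoved. Last, a numeric check of the cover, the board fit and bystander shifts.

```bash
python3 - <<'E'
from h import *
np.set_printoptions(precision=4,suppress=True)
A=cv2.imread("pics/scene11.png").astype(int);B=cv2.imread("pics/scene15.png").astype(int)
for n,I in((11,A),(15,B)):
    m=(I[...,0]>120)&(I[...,2]<80)&(I[...,1]<120); m[:180]=0;m[250:]=0;m[:,:360]=0;m[:,450:]=0
    y,x=np.nonzero(m); print(n,x.min(),x.max(),y.min(),y.max(),x.mean(),y.mean())
O=cv2.imread("pics/scene0.png"); d=cv2.absdiff(O,B.astype(np.uint8)).max(2)
for n,(x0,y0,x1,y1) in dict(meter=(230,325,310,372),tape=(170,315,218,358),bare=(122,243,180,295),strut=(370,290,402,368),flux=(432,165,460,205),big=(150,170,232,225),orange=(270,190,312,226)).items(): print(n,(d[y0:y1,x0:x1]>40).sum())
w=cv2.imread("pics/w15.png"); cv2.imwrite("pics/w15z.png",cv2.resize(w[0:155,225:410],None,fx=4,fy=4,interpolation=cv2.INTER_CUBIC))
E
```

```text
11 374 445 192 249 407.6631832797428 219.85691318327974
15 374 445 192 249 407.76342763427635 219.27060270602706
meter 0
tape 0
bare 0
strut 0
flux 0
big 0
orange 20
```

View pics/w15z.png

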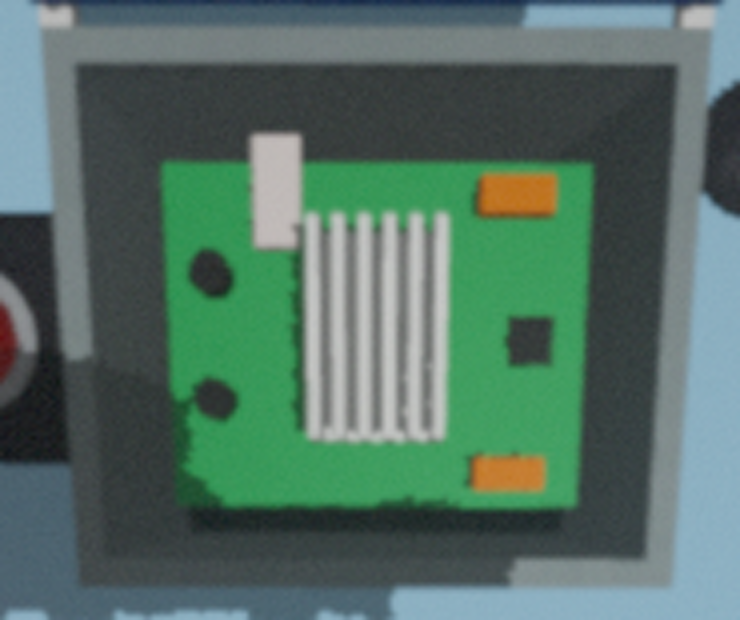

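```bash
python3 - <<'E'
from h import *
print(r.state()["time"], r.finish_job())
E
```

```text
the job is handed in; nothing more can be done
27.75 None
```

The green power board is on top of the pile in the magazine, the cover is fully open, and I handed the job in at 27.75 s. The hand-in reports no verdict.

- **Cover:** It was latched at first: 15 N moved it only about 3 mm. I pressed the red button to its stop, then slid the cover open to its own stop, about 144 mm of travel.
- **Board:** I gripped the smaller green board by its heat sink and lowered it in small steps until I felt about 5 N of contact. The pile's top face was near 66 mm. I eased up 0.5 mm, let go and rose clear.

**Last checks:**
- The board looks square and centred in the magazine in the final wrist picture, and level by eye; I did not measure its tilt.
- The cover stands where I left it.
- The meter, tape, bare board, strut, flux bottle and larger green board show no pixel change from the start.
- The orange board's region differed in 20 pixels. I put that down to the arm's shadow and did not check it further.

**Worth knowing:** the last moment of the button press overshot, and the fingertips briefly read about 43 N in z (45 N in all) against the button's stop. I backed off at once. The contact was with the fingertips, not the arm or gripper body, and the wrist limit is 120 N.

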